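Clamp a round punch in the V-block honing fixture

ROBOT

A 7-joint arm with a two-finger parallel gripper is mounted at the origin on a cart in front of the work surface, level with it; the furniture and walls round the work are solid. World frame = base frame: x ahead of the robot, y to its left, z up, the work surface at z = 0. Lengths are in m, angles in rad, forces in N, time in s.
With the tool pointing down it reaches from about 0.425 to 0.875 m from the base axis. Payload 8.4 kg.
Tool frame: the origin (TCP) lies midway between the tips of the shut fingers; the grasp point (between the pads) lies 19 mm behind it; z points along the fingers, y is the line along which they close (so a half turn about z gives the same grasp; the last joint's range is limited). The gripper opens to 85 mm and grips with 20 to 120 N. Pads are 22 mm wide; open, the fingers measure 114 mm over their backs; the gripper's body (76 mm by 85 mm) begins 54 mm behind the grasp point. The pads swing forward as they close: fully open they stand 13 mm farther back than shut.
Start: joints at [1.161, 0.333, 0.04, 1.465, -0.013, 1.343, -0.059], TCP at [0.199, -0.619, 0.231] pointing down, gripper open.
Joint ranges: [-2.58, 2.58], [-0.38, 2.09], [-1.3, 1.39], [0.25, 2.4], [-1.5, 4.64], [0.08, 2.09], [-2.65, 2.65]. Speed limits (rad/s): [2.22, 2.22, 2.79, 2.79, 3.14, 3.14, 3.14].

INTERFACE

Orientations are given as a rotation vector (axis times angle).
In Python, from station import get_state, read_camera, get_calibration, hand_in gives the robot as it stands.
- The arm moves only by the tool drive_tool, never from a script. Its arguments are lists of equal length, an entry for each row: "linear": the shift along the tool's x, y, z in mm, a list of three; "yaw": the turn about the tool's z in degrees. In form: {"linear": [[x, y, z], ...], "yaw": [yaw, ...]}. A call has 1 to 8 rows; each row shifts and turns the commanded pose from where the row before left it, along the tool's axes as they then stand; what a row does not reach is not made up. A row lasts 1/8 s, in which the tool goes at most 62.5 mm and 10.7 degrees, less where a joint would pass 70% of its speed; a pose out of reach is approached as far as the arm can. A call is refused whole if a number of a shift passes 62.5 or a number of a turn 10.7, either way. A call with a gripper value outside its range is refused whole. "claw" is the finger opening in mm, from 0 to 85.4, set as the call begins (left out, the last holds). The fingers move at their own pace and stop on an object; the grip force is fixed at half the most. Time passes only in rows, so rows that do not move let the fingers close. It gives the time, the measured TCP pose, the force, the opening and the grip force at its end, in the units of the state.
- get_state(): the state, without advancing time (a new reading comes with each control period).
- read_camera(name): name is "scene" or "top" or "wrist"; returns the picture (400x640x3 uint8, blue, green, red); there is no depth.
- get_calibration(name): a dict with "fx", "fy", "cx", "cy" (pixels), "extrinsics" (4x4, takes a point from world to camera coordinates). Camera axes: x right, y up, looking along -z (the intrinsics and any distortion apply to the point x, -y, -z); pixel columns grow to the right and rows downward; lengths in m; the calibration is good to about 2 mm. A picture is of the moment at which its call begins: read the wrist's pose just before it. get_calibration takes no time and is no camera call; for the wrist camera it gives the pose at the moment of the call.
- hand_in(): hands the job in; it is judged then, once.
The state is a dict: "clock": time; "q": joint angles; "qvel": joint speeds; "joint_torque": joint torques, N m; "ee_pos": TCP position; "tcp_rot": TCP orientation; "ft_force": force on the tool from outside, world axes, zero at the start; "ft_torque": the same for the moment, N m; "finger_gap": finger opening in m; "finger_force": force on a finger pad.
Only numpy, scipy, OpenCV 4.12 (cv2) and the standard library are available. Lean on these libraries where they do the work, as an engineer would, in place of code of your own. Each camera call takes 0.05 s, during which the arm holds its last target. There are 200 camera calls.

TASK

Get the round steel punch ready for honing: take it from the wooden rest and lay it in the two V-jaws of the fixture with its flat butt towards the stop screw, then slide it along the V until the butt rests against the stop's rubber button, without ramming it. Then swing the clamp strap over and press it down, firmly but not hard, until the sprung catch snaps over its end and holds it by itself. Leave the sanding block, the beeswax and the needle tin where they are.

Things in the scene. Friction and masses are not known exactly. Their poses are not given: they have to be found in the camera images.
- punch: the loose round drive punch: polished steel rod, 26 mm diameter, 160 mm long, about 0.35 kg; origin at the middle of its axis; its own y axis runs along it to the flat butt (knurled dark rings near it); the other, -y end tapers over its last 22 mm to the hollow cutting edge. At the start it lies level in the wooden rest, its axis 42 mm above the bench
- punch_butt (a point): centre of the punch's flat butt face, 80 mm from the punch's origin along its +y
- fixture: honing fixture, fixed to the bench: grey plate 165 x 205 x 10 mm with two steel V-jaws (90 degrees, 58 mm wide, tops 50 mm above the bench); origin on the bench under the V. In its frame the V runs along y at x = 0; one jaw spans y = -72 to -48 mm, the other 25 to 62 mm; the gap between is open down to the plate for the fingers. A seated punch has its axis 50 mm above the bench
- stop_bracket (a point): point on the V's axis, 50 mm above the bench, at the stop bracket's inner face (fixture y = 98 mm). The stop_screw, a brass-headed screw with a firm rubber button 15 mm across (gives 1 mm at 8 N), comes out of it along the fixture's -y; the button's face stands anywhere from 14 to 32 mm out of this point (fixture y = 84 to 66 mm): its setting is not reported, find it by touch
- catch (a point): foot pivot of the sprung steel catch, fixture x = -73, y = 43 mm, 23 mm above the bench; the catch stands upright to 100 mm above the bench, with a sloped nose that snaps over the strap's end and a wire loop; do not press on it
- strap_pad (a point): middle of the red thumb pad (26 x 26 mm) on the outer (closed: upper) face of the dark steel strap, 88 mm from the hinge pin along the strap and 10 mm off its mid-plane; closed it is 82 mm above the bench. Strap 22 mm wide, 8 mm thick, 121 mm long from the pin; pin at fixture x = 55, y = 43 mm, 72 mm above the bench, along y. Push and press on this pad
- strap (a joint): strap angle, rad: 0 closed (level, over the punch), 1.57 upright (end 193 mm above the bench), 2.1 fully open (leaning to fixture +x). Stiff hinge, stays where left. In the last 0.15 rad a sprung rubber presser under it meets the punch and its end pushes the catch aside, which snaps over it at about 0: some 5 to 10 N at the pad. Solid end stop at -0.03
- tool_rest: wooden rest, fixed to the bench, 70 x 130 mm, two notched cheeks (42 mm high, at y = -62 to -44 and 44 to 62 mm in its frame) that carry the punch at its ends; origin on the bench under the middle; free gap of 88 mm between the cheeks
- sanding_block: sanding block 49 x 86 x 26 mm, bystander on the bench; origin under its middle
- beeswax: yellow beeswax cake 34 x 50 x 20 mm, bystander on the bench; origin under its middle
- needle_tin: green and white needle tin 41 x 75 x 16 mm, bystander on the bench; origin under its middle

How it is judged:
By the outcome, as a careful person would: the job done as asked, in the order asked, and still so for the second after the job is handed in, with the robot touching nothing.
It also fails if it takes over 72 s, if anything falls off the work surface, if the arm or the gripper's body presses on something with over 40 N, if the wrist force passes 120 N, or if a joint passes its speed limit or range.

## Working session

There is one attempt and no reset: what is moved stays moved. The work goes in short steps, Python scripts to look and compute and a tool call to move; the robot and the scene stay as the last step left them, time stands still between calls to the robot, and variables do not carry over. Pictures are saved under pics/ and viewed, at most 10 in all, crops included, and the job is handed in when it is done.

Besides the shell and the picture viewer there is one more tool, called after "Emit:" by a JSON object that holds its "fn" and its "kwargs". drive_tool: Moves the arm, as the interface text tells. Its arguments: {"type":"object","properties":{"linear":{"type":"array","items":{"type":"array","items":{"type":"number"}}},"yaw":{"type":"array","items":{"type":"number"}},"claw":{"type":"number"}},"required":["linear","yaw"]}

```bash
mkdir -p pics; cat > h.py <<'E'
import numpy as np,cv2
from station import *
def ray(cal,u,v):
    E=np.array(cal["extrinsics"]);R=E[:3,:3];t=E[:3,3]
    d=R.T@np.array([(u-cal["cx"])/cal["fx"],-(v-cal["cy"])/cal["fy"],-1]);return -R.T@t,d
def onz(cal,u,v,z):
    o,d=ray(cal,u,v);return o+d*(z-o[2])/d[2]
def proj(cal,p):
    E=np.array(cal["extrinsics"]);c=E[:3,:3]@np.array(p)+E[:3,3]
    return cal["cx"]+cal["fx"]*c[0]/-c[2],cal["cy"]-cal["fy"]*c[1]/-c[2]
E
python3 - <<'E'
from h import *
s=get_state();print({k:np.round(v,3).tolist() for k,v in s.items()})
for n in("scene","top"):
    cv2.imwrite(f"pics/{n}0.png",read_camera(n));c=get_calibration(n);print(n,c)
E
```

```text
{'clock': 0.0, 'q': [1.161, 0.334, 0.04, 1.466, -0.013, 1.343, -0.059], 'qvel': [0.001, 0.0, 0.003, -0.002, 0.001, 0.0, -0.001], 'joint_torque': [0.001, -65.855, 1.366, -40.558, 0.017, 0.013, 0.0], 'ee_pos': [0.199, -0.618, 0.23], 'tcp_rot': [-3.102, -0.486, 0.001], 'ft_force': [0.763, 0.596, -0.152], 'ft_torque': [0.002, 0.021, -0.027], 'finger_force': 0.0, 'finger_gap': 0.085}
scene {'fx': 484.09957544141866, 'fy': 484.09957544141866, 'cx': 320.01684326244595, 'cy': 211.3887320104192, 'extrinsics': array([[-0.79149269, -0.61086293, -0.01964189,  0.42798817],
       [ 0.27513305, -0.3848178 ,  0.88103182, -0.21561464],
       [-0.54574823,  0.69192611,  0.47264905, -0.74650847],
       [ 0.        ,  0.        ,  0.        ,  1.        ]])}
top {'fx': 447.18833200037466, 'fy': 447.18833200037466, 'cx': 317.93678584196687, 'cy': 199.05891424887943, 'extrinsics': array([[-0.06393257, -0.99795101,  0.00252992,  0.02753355],
       [ 0.97634352, -0.06202319,  0.20713875, -0.53372893],
       [-0.20655741,  0.01571299,  0.9783083 , -1.03043935],
       [ 0.        ,  0.        ,  0.        ,  1.        ]])}
```

View pics/top0.png

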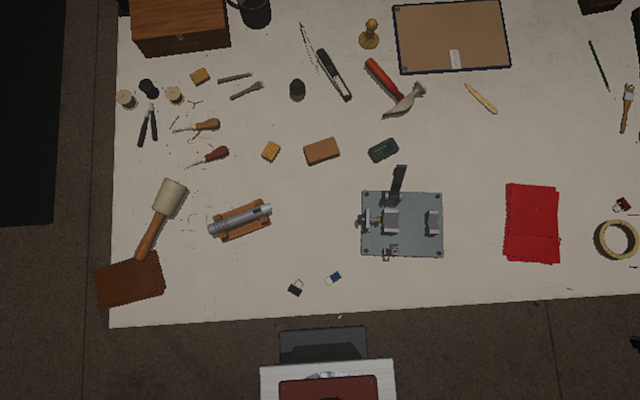

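View pics/scene0.png

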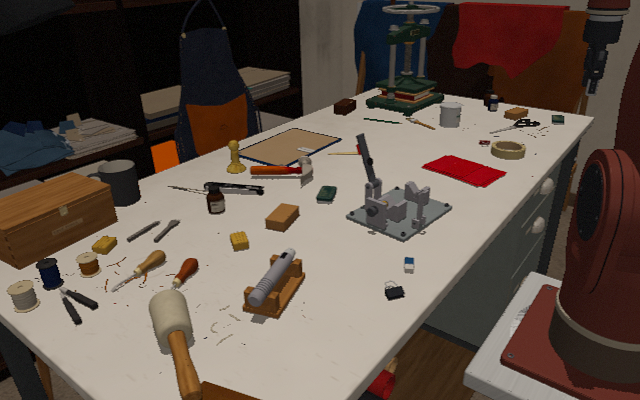

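The top view shows the punch on its rest at about (240,219). The fixture is at (402,224), with its stop to the left (+y), the strap hinge at the far side and the catch at the near side. I'll enlarge both.

```bash
python3 - <<'E'
from h import *
t=cv2.imread("pics/top0.png");s=cv2.imread("pics/scene0.png")
a=cv2.resize(t[190:250,195:285],None,fx=4.4,fy=4.4,interpolation=3)
b=cv2.resize(t[160:265,350:450],None,fx=4,fy=4,interpolation=3)
c=cv2.resize(s[235:325,235:315],None,fx=3.3,fy=3.3,interpolation=3)
o=np.zeros((600,800,3),np.uint8);o[:a.shape[0],:a.shape[1]]=a;o[:b.shape[0],400:]=b[:,:400];o[270:270+c.shape[0],:c.shape[1]]=c
cv2.imwrite("pics/z1.png",o)
E
```

```text
(no output)
```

View pics/z1.png

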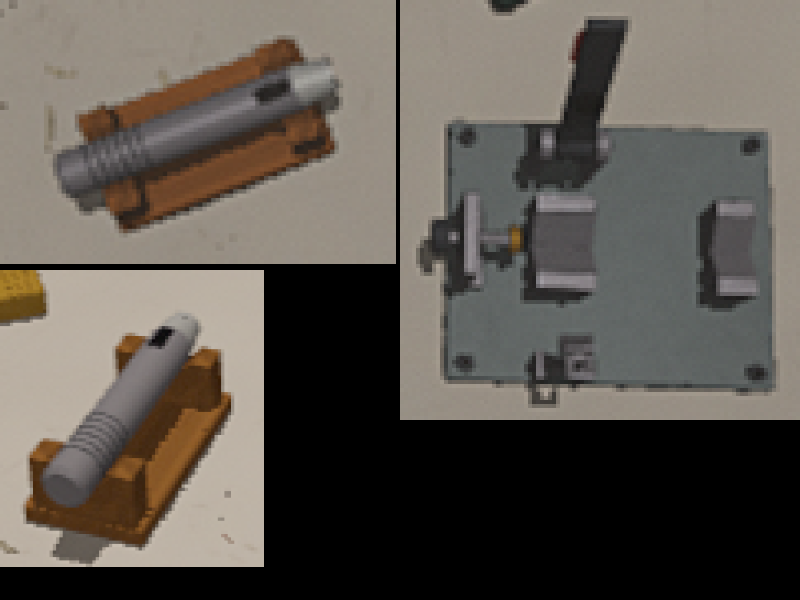

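```bash
python3 - <<'E'
from h import *
c=get_calibration("top")
A=lambda x,y:(195+x/4.4-.4,190+y/4.4-.4)
B=lambda x,y:(350+(x-400)/4-.4,160+y/4-.4)
b=onz(c,*A(57,172),.042);t=onz(c,*A(340,82),.042)
print("butt",b,"tip",t,np.linalg.norm(b-t),"mid",(b+t)/2,"dir",np.degrees(np.arctan2(*(b-t)[[1,0]])))
P=[onz(c,*B(*p),.01) for p in((447,124),(768,132),(772,387),(444,380))]
for i in range(4):print(P[i],np.linalg.norm(P[i]-P[i-1]))
print("platecentre",sum(P)/4)
for n,p in dict(jA_far_l=(539,197),jA_far_r=(595,197),jA_near_l=(537,289),jA_near_r=(595,289),jB_far_l=(719,203),jB_far_r=(753,203),jB_near_l=(720,295),jB_near_r=(756,295)).items():print(n,onz(c,*B(*p),.05))
for n,p in dict(button_r=(524,240),brk=(481,240)).items():print(n,onz(c,*B(*p),.05))
# masks for bystanders not needed; punch mask check in top
im=cv2.imread("pics/top0.png")
E
```

```text
butt [0.4809876  0.26513494 0.042     ] tip [0.52154498 0.10735046 0.042     ] 0.16291360939987554 mid [0.50126629 0.1862427  0.042     ] dir 104.41540049191867
[ 0.5590337  -0.11890244  0.01      ] 0.16229277997927077
[ 0.54089634 -0.32222575  0.01      ] 0.20413068102425463
[ 0.3802897  -0.30514339  0.01      ] 0.16151254335546736
[ 0.39748045 -0.10342682  0.01      ] 0.2024477610074785
platecentre [ 0.46942505 -0.2124246   0.01      ]
jA_far_l [ 0.50110149 -0.16624617  0.05      ]
jA_far_r [ 0.49893978 -0.20024391  0.05      ]
jA_near_l [ 0.4450973  -0.15971601  0.05      ]
jA_near_r [ 0.44287778 -0.19454965  0.05      ]
jB_far_l [ 0.49046138 -0.27511571  0.05      ]
jB_far_r [ 0.48914902 -0.29575263  0.05      ]
jB_near_l [ 0.43448133 -0.26922202  0.05      ]
jB_near_r [ 0.4331038  -0.29083835  0.05      ]
button_r [ 0.47531584 -0.15468144  0.05      ]
brk [ 0.47696867 -0.12871264  0.05      ]
```

```bash
cat >> h.py <<'E'
from scipy.spatial.transform import Rotation as Ro
def hd(R): return np.degrees(np.arctan2(R[1,1],R[0,1]))   # heading of tool y
def tooly(s=None):
    s=s or get_state();return hd(Ro.from_rotvec(s["tcp_rot"]).as_matrix())
def plan(wps,s=None):
    """wps: (xyz, heading of tool y, rows)"""
    s=s or get_state();p=np.array(s["ee_pos"]);h=tooly(s);L=[];Y=[]
    for q,hh,n in wps:
        d=(np.array(q)-p)/n;dy=((hh-h+180)%360-180)/n
        for i in range(n):
            a=np.radians(h);y=np.array([np.cos(a),np.sin(a),0]);x=np.array([-y[1],y[0],0])
            L.append([round(float(v)*1000,1) for v in(d@x,d@y,-d[2])]);Y.append(round(-dy,1));h+=dy
        p=np.array(q)
    for i in range(0,len(L),8):print('{"linear":',L[i:i+8],'"yaw":',Y[i:i+8])
E
python3 - <<'E'
from h import *
print(tooly())
plan([((.50,-.15,.27),-22,11),((.501,.186,.20),14.4,7)])
E
```

```text
-72.19233452535079
{"linear": [[39.1, -32.2, -3.6], [41.5, -29.0, -3.6], [43.7, -25.6, -3.6], [45.6, -22.0, -3.6], [47.2, -18.3, -3.6], [48.5, -14.5, -3.6], [49.5, -10.6, -3.6], [50.2, -6.6, -3.6]] "yaw": [np.float64(-4.6), np.float64(-4.6), np.float64(-4.6), np.float64(-4.6), np.float64(-4.6), np.float64(-4.6), np.float64(-4.6), np.float64(-4.6)]
{"linear": [[50.6, -2.6, -3.6], [50.6, 1.4, -3.6], [50.3, 5.5, -3.6], [44.6, -17.8, 10.0], [46.0, -13.7, 10.0], [47.0, -9.5, 10.0], [47.7, -5.2, 10.0], [48.0, -0.9, 10.0]] "yaw": [np.float64(-4.6), np.float64(-4.6), np.float64(-4.6), np.float64(-5.2), np.float64(-5.2), np.float64(-5.2), np.float64(-5.2), np.float64(-5.2)]
{"linear": [[47.9, 3.5, 10.0], [47.4, 7.8, 10.0]] "yaw": [np.float64(-5.2), np.float64(-5.2)]
```

Emit:
{"fn": "drive_tool", "kwargs": {"linear": [[39,-32,-4],[41,-29,-4],[44,-26,-4],[46,-22,-4],[47,-18,-4],[48,-14,-4],[49,-11,-4],[50,-7,-4]], "yaw": [-4.6,-4.6,-4.6,-4.6,-4.6,-4.6,-4.6,-4.6], "claw": 85}}

```text
clock: 1.1
ee_pos: [0.4163, -0.2768, 0.2633]
tcp_rot: [-2.79, -1.444, 0.0]
ft_force: [0.3, -1.1, 0.1]
finger_gap: 0.0848
finger_force: 0.0
```

Emit:
{"fn": "drive_tool", "kwargs": {"linear": [[51,-3,-4],[51,1,-4],[50,5,-4],[45,-18,10],[46,-14,10],[47,-9,10],[48,-5,10],[48,-1,10]], "yaw": [-4.6,-4.6,-4.6,-5.2,-5.2,-5.2,-5.2,-5.2]}}

```text
clock: 2.1
ee_pos: [0.4954, 0.093, 0.2249]
tcp_rot: [2.131, 2.308, -0.0]
ft_force: [0.7, -0.3, 0.5]
finger_gap: 0.0851
finger_force: 0.0
```

Emit:
{"fn": "drive_tool", "kwargs": {"linear": [[48,3,10],[47,8,10],[0,0,0]], "yaw": [-5.2,-5.2,0]}}

```text
clock: 2.48
ee_pos: [0.4935, 0.1914, 0.2045]
tcp_rot: [-1.906, -2.494, -0.0]
ft_force: [-0.1, -0.4, 0.3]
finger_gap: 0.0849
finger_force: 0.0
```

```bash
python3 - <<'E'
from h import *
s=get_state();print(s["clock"],s["ee_pos"],tooly(s),s["q"])
c=get_calibration("wrist");np.save("w1.npy",c,allow_pickle=True);cv2.imwrite("pics/w1.png",read_camera("wrist"))
print(proj(c,(.481,.265,.042)),proj(c,(.5215,.107,.042)))
E
```

```text
2.475 [0.49351149 0.19144371 0.2044689 ] 15.234570311542912 [ 0.25222205  0.17806534 -0.77651949  1.76140634  0.12843838  1.25581964
 -0.29053507]
(np.float64(329.824923236545), np.float64(109.38786780677553)) (np.float64(326.58283057462944), np.float64(256.7382176593753))
```

View pics/w1.png

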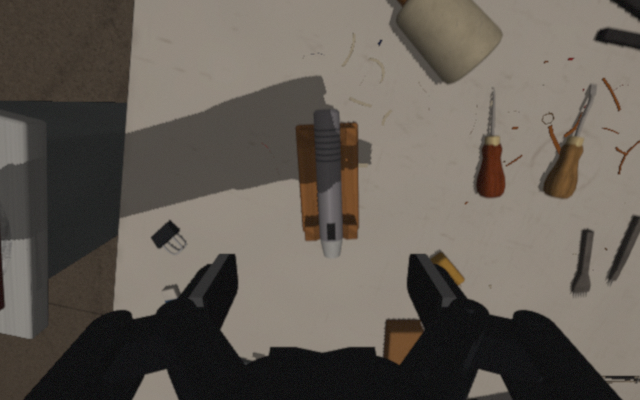

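The punch runs from its butt at (327,110) to its tip at (332,257), close to my prediction. The beeswax and sanding block lie under the right finger.

```bash
python3 - <<'E'
from h import *
c=np.load("w1.npy",allow_pickle=True).item()
b=onz(c,326.5,110,.042);t=onz(c,332,256.5,.042)
print(b,t,np.linalg.norm(b-t),(b+t)/2,np.degrees(np.arctan2(*(b-t)[[1,0]])))
# axis line at two mid places: mask greys columns
im=cv2.imread("pics/w1.png")
for v in (140,170,200,215):
    r=im[v,300:360].astype(int);sat=r.max(1)-r.min(1);k=np.where(sat<25)[0]+300;print(v,k.min(),k.max(),list(k[:3]),len(k))
E
```

```text
[0.47798323 0.26357764 0.042     ] [0.52745892 0.10894927 0.042     ] 0.16235077533043385 [0.50272108 0.18626346 0.042     ] 107.74286106878957
140 314 359 [np.int64(314), np.int64(315), np.int64(316)] 28
170 316 359 [np.int64(316), np.int64(317), np.int64(318)] 26
200 318 359 [np.int64(318), np.int64(319), np.int64(320)] 25
215 300 359 [np.int64(300), np.int64(318), np.int64(319)] 27
```

```bash
python3 - <<'E'
from h import *
c=np.load("w1.npy",allow_pickle=True).item();print(onz(c,432,258,.02),onz(c,386,320,.026))
plan([((.5027,.1863,.12),17.5,3),((.5027,.1863,.021),17.5,4)])
E
```

```text
[0.65162788 0.12825742 0.02      ] [0.62409254 0.0296071  0.026     ]
{"linear": [[-1.6, 2.5, 28.2], [-1.6, 2.5, 28.2], [-1.7, 2.4, 28.2], [0.0, 0.0, 24.7], [0.0, 0.0, 24.7], [0.0, 0.0, 24.7], [0.0, 0.0, 24.7]] "yaw": [np.float64(-0.8), np.float64(-0.8), np.float64(-0.8), np.float64(-0.0), np.float64(-0.0), np.float64(-0.0), np.float64(-0.0)]
```

Emit:
{"fn": "drive_tool", "kwargs": {"linear": [[-1.6,2.5,28],[-1.6,2.5,28],[-1.7,2.5,28],[0,0,24],[0,0,24],[0,0,24],[0,0,0]], "yaw": [-0.8,-0.8,-0.7,0,0,0,0]}}

```text
clock: 3.4
ee_pos: [0.5028, 0.1827, 0.0479]
tcp_rot: [-1.868, -2.524, 0.005]
ft_force: [0.3, -0.4, 0.5]
finger_gap: 0.0852
finger_force: 0.0
```

```bash
python3 - <<'E'
from h import *
print(get_state()["ee_pos"]);plan([((.5027,.1863,.021),17.5,2)])
E
```

```text
[0.50283394 0.18268179 0.04789677]
{"linear": [[1.7, 0.5, 13.4], [1.7, 0.5, 13.4]] "yaw": [np.float64(-0.3), np.float64(-0.3)]
```

Emit:
{"fn": "drive_tool", "kwargs": {"linear": [[1.5,0.5,13],[1.5,0.5,13],[0,0,0]], "yaw": [-0.3,-0.3,0]}}

```text
clock: 3.78
ee_pos: [0.5032, 0.1877, 0.0225]
tcp_rot: [-1.852, -2.536, 0.002]
ft_force: [0.3, -0.5, 0.3]
finger_gap: 0.085
finger_force: 0.0
```

Emit:
{"fn": "drive_tool", "kwargs": {"linear": [[0,0,0],[0,0,0],[0,0,0],[0,0,0],[0,0,0],[0,0,0]], "yaw": [0,0,0,0,0,0], "claw": 15}}

```text
clock: 4.53
ee_pos: [0.5022, 0.1873, 0.0237]
tcp_rot: [-1.852, -2.536, 0.005]
ft_force: [-8.9, -4.2, 12.2]
finger_gap: 0.024
finger_force: 58.3
```

Emit:
{"fn": "drive_tool", "kwargs": {"linear": [[0,0,-15],[0,0,-30],[0,0,-40],[0,0,-40],[0,0,-15],[0,0,0]], "yaw": [0,0,0,0,0,0]}}

```text
clock: 5.28
ee_pos: [0.5042, 0.1878, 0.1637]
tcp_rot: [1.853, 2.536, 0.001]
ft_force: [0.2, -1.5, -3.8]
finger_gap: 0.0243
finger_force: 59.5
```

```bash
python3 - <<'E'
from h import *
s=get_state();print(s["ee_pos"],s["ft_force"],s["finger_gap"],s["ft_torque"]);plan([((.4657,-.2504,.160),-5,11)])
E
```

```text
[0.50417796 0.18778757 0.16373644] [ 0.19879263 -1.4552563  -3.75457734] 0.024266348232195818 [-0.01768434  0.03215456 -0.0088495 ]
{"linear": [[-36.9, -15.4, 0.3], [-37.4, -14.1, 0.3], [-37.9, -12.7, 0.3], [-38.3, -11.4, 0.3], [-38.7, -10.0, 0.3], [-39.1, -8.6, 0.3], [-39.3, -7.2, 0.3], [-39.6, -5.8, 0.3]] "yaw": [np.float64(2.1), np.float64(2.1), np.float64(2.1), np.float64(2.1), np.float64(2.1), np.float64(2.1), np.float64(2.1), np.float64(2.1)]
{"linear": [[-39.8, -4.3, 0.3], [-39.9, -2.9, 0.3], [-40.0, -1.5, 0.3]] "yaw": [np.float64(2.1), np.float64(2.1), np.float64(2.1)]
```

Emit:
{"fn": "drive_tool", "kwargs": {"linear": [[-20,-8,0],[-37,-14,0],[-38,-13,0],[-38,-11,0],[-39,-10,0],[-39,-9,0],[-39,-7,0],[-40,-6,0]], "yaw": [2.1,2.1,2.1,2.1,2.1,2.1,2.1,2.1]}}

```text
clock: 6.28
ee_pos: [0.4749, -0.1143, 0.1617]
tcp_rot: [-2.206, -2.234, 0.002]
ft_force: [1.0, -0.5, -2.8]
finger_gap: 0.0242
finger_force: 59.5
```

Emit:
{"fn": "drive_tool", "kwargs": {"linear": [[-40,-4,0],[-40,-3,0],[-35,-2,0],[-18,-9,0],[0,0,0]], "yaw": [2.1,2.1,2.1,0,0]}}

```text
clock: 6.9
ee_pos: [0.4532, -0.2459, 0.1623]
tcp_rot: [-2.327, -2.108, 0.001]
ft_force: [-0.7, -0.8, -3.4]
finger_gap: 0.0244
finger_force: 59.5
```

```bash
python3 - <<'E'
from h import *
s=get_state();print(s["clock"],s["ee_pos"],tooly(s),s["ft_force"],s["finger_gap"])
c=get_calibration("wrist");np.save("w2.npy",c,allow_pickle=True);im=read_camera("wrist");cv2.imwrite("pics/w2.png",im)
cv2.imwrite("pics/w2z.png",cv2.resize(im[60:360,150:530],None,fx=2,fy=2,interpolation=2))
for p in ((.4657,-.2504,.05),(.472,-.180,.05),(.4768,-.1287,.05)):print(proj(c,p))
E
```

```text
6.9 [ 0.45320118 -0.24589369  0.16225146] -5.630974406873545 [-0.65079249 -0.84401344 -3.37009049] 0.02442450265542312
(np.float64(336.9091728314377), np.float64(199.26098722147188))
(np.float64(337.44195279553264), np.float64(118.49744229142449))
(np.float64(338.160642279178), np.float64(50.07349202798369))
```

View pics/w2z.png

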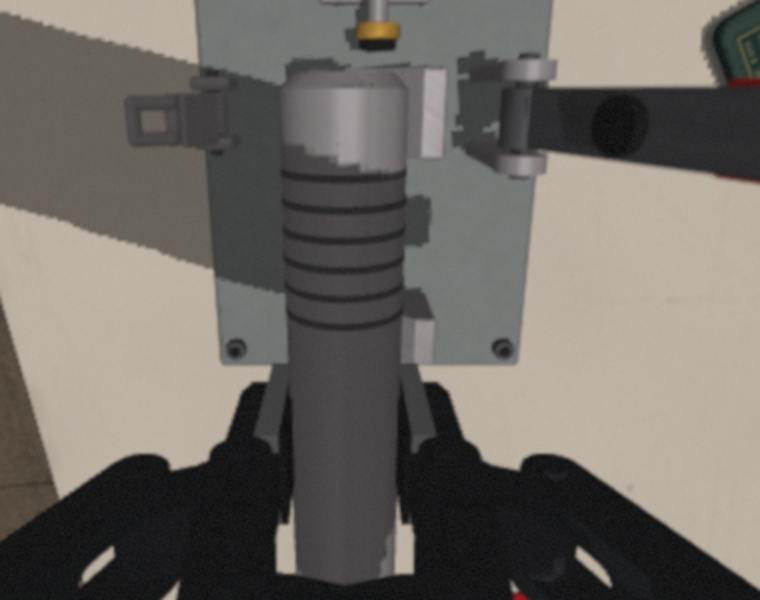

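The held punch is aligned with the view, butt up at (345,80) in zoomed pixels. The stop button is at (378,40) and the plate edges and right jaw edges are visible. I'll measure them.

```bash
python3 - <<'E'
from h import *
c=np.load("w2.npy",allow_pickle=True).item()
Z=lambda x,y:(150+x/2-.25,60+y/2-.25)
def line(a,b,z):
    a=onz(c,*Z(*a),z);b=onz(c,*Z(*b),z);return a,b,np.degrees(np.arctan2(*(b-a)[[1,0]]))
print("plateL",line((221,362),(195,0),.01));print("plateR",line((517,362),(552,0),.01));print("plate near",line((221,364),(517,364),.01))
print("jawA",line((442,156),(445,68),.05));print("jawB",line((433,361),(433,318),.05))
print("button",onz(c,*Z(378,45),.05), "facing")
print("punch R",line((396,500),(406,100),.181));print("punch L",line((295,500),(281,100),.181));print("butt",onz(c,*Z(345,72),.181))
b=onz(c,*Z(345,72),.190);print(b)
print("hole screws",onz(c,*Z(236,348),.01),onz(c,*Z(503,348),.01))
E
```

```text
plateL (array([ 0.37867674, -0.30292172,  0.01      ]), array([ 0.39624634, -0.12239461,  0.01      ]), np.float64(84.44125713877825))
plateR (array([ 0.54038648, -0.31870453,  0.01      ]), array([ 0.55793603, -0.13839568,  0.01      ]), np.float64(84.44088171979317))
plate near (array([ 0.37848087, -0.30411833,  0.01      ]), array([ 0.54037504, -0.31991768,  0.01      ]), np.float64(-5.573876867102087))
jawA (array([ 0.49884528, -0.19851133,  0.05      ]), array([ 0.50175007, -0.16341445,  0.05      ]), np.float64(85.268697199619))
jawB (array([ 0.49000178, -0.29380618,  0.05      ]), array([ 0.49115443, -0.27193425,  0.05      ]), np.float64(86.98330364562919))
button [ 0.4753635  -0.15205389  0.05      ] facing
punch R (array([ 0.46382079, -0.26623293,  0.181     ]), array([ 0.47269221, -0.170798  ,  0.181     ]), np.float64(84.68917239930998))
punch L (array([ 0.4386541 , -0.26379377,  0.181     ]), array([ 0.44772094, -0.16833498,  0.181     ]), np.float64(84.57422438567274))
butt [ 0.46102903 -0.16431455  0.181     ]
[ 0.46102011 -0.16454575  0.19      ]
hole screws [ 0.3881746  -0.29541603  0.01      ] [ 0.53288657 -0.30954899  0.01      ]
```

Emit:
{"fn": "drive_tool", "kwargs": {"linear": [[0,6,5],[0,5.9,20],[0,0,30],[0,0,30],[0,0,20],[0,0,10],[0,0,0],[0,0,0]], "yaw": [0,0,0,0,0,0,0,0]}}

```text
clock: 7.95
ee_pos: [0.4675, -0.2452, 0.0492]
tcp_rot: [2.322, 2.114, 0.001]
ft_force: [0.4, -0.0, -2.7]
finger_gap: 0.0241
finger_force: 59.5
```

```bash
cat >> h.py <<'E'
def fx(p):
    d=np.array(p)[:2]-[.4672,-.2218];a=np.radians(84.5);y=np.array([np.cos(a),np.sin(a)]);return np.round([1e3*(d@[y[1],-y[0]]),1e3*(d@y),1e3*p[2]],1)
def st():
    s=get_state();print(s["clock"],fx(s["ee_pos"]),round(tooly(s),2),np.round(s["ft_force"],1),np.round(s["ft_torque"],2),round(s["finger_gap"],4))
E
python3 -c "from h import *;st()"
```

```text
7.95 [  2.5 -23.2  49.2] -5.38 [ 0.4 -0.  -2.7] [ 0.01 -0.    0.04] 0.0241
```

Emit:
{"fn": "drive_tool", "kwargs": {"linear": [[0,-2,4],[0,0,5],[0,0,2],[0,0,2],[0,0,1],[0,0,0]], "yaw": [0.1,0,0,0,0,0]}}

```text
clock: 8.7
ee_pos: [0.4647, -0.2449, 0.0343]
tcp_rot: [-2.325, -2.112, -0.0]
ft_force: [0.4, -0.3, -3.0]
finger_gap: 0.0239
finger_force: 59.5
```

```bash
python3 -c "from h import *;st()"
```

```text
8.7 [ -0.3 -23.3  34.3] -5.49 [ 0.4 -0.3 -3. ] [-0.03 -0.03 -0.03] 0.0239
```

Emit:
{"fn": "drive_tool", "kwargs": {"linear": [[0,0.3,0.8],[0,0,0.8],[0,0,0.6],[0,0,0]], "yaw": [0,0,0,0]}}

```text
clock: 9.2
ee_pos: [0.4656, -0.2451, 0.0325]
tcp_rot: [2.324, 2.112, 0.001]
ft_force: [1.0, -0.7, -0.3]
finger_gap: 0.0242
finger_force: 59.8
```

Emit:
{"fn": "drive_tool", "kwargs": {"linear": [[0,0,0.6],[0,0,0.5],[0,0,0]], "yaw": [0,0,0]}}

```text
clock: 9.57
ee_pos: [0.466, -0.2452, 0.032]
tcp_rot: [2.324, 2.111, 0.001]
ft_force: [0.5, 0.2, 7.9]
finger_gap: 0.0243
finger_force: 60.6
```

```bash
python3 -c "from h import *;st()"
```

```text
9.575 [  1.  -23.4  32. ] -5.49 [0.5 0.2 7.9] [ 0.26 -0.11 -0.06] 0.0243
```

Emit:
{"fn": "drive_tool", "kwargs": {"linear": [[0,0,-0.7],[1,0,0],[1.5,0,0],[1.5,0,0],[1.5,0,0],[1.5,0,0],[0,0,0]], "yaw": [0,0,0,0,0,0,0]}}

```text
clock: 10.45
ee_pos: [0.4664, -0.2391, 0.0322]
tcp_rot: [2.324, 2.11, 0.001]
ft_force: [3.4, -4.0, 1.3]
finger_gap: 0.0239
finger_force: 59.9
```

```bash
python3 -c "from h import *;st()"
```

```text
10.45 [  0.9 -17.3  32.2] -5.53 [ 3.4 -4.   1.3] [-0.68 -0.78 -0.07] 0.0239
```

Emit:
{"fn": "drive_tool", "kwargs": {"linear": [[0,0,-0.4],[0.8,-0.5,0],[0.8,0,0],[0,0,0]], "yaw": [0,0,0,0]}}

```text
clock: 10.95
ee_pos: [0.4662, -0.2376, 0.0326]
tcp_rot: [2.324, 2.11, 0.001]
ft_force: [5.2, -4.3, 1.2]
finger_gap: 0.0245
finger_force: 59.9
```

```bash
python3 -c "from h import *;st()"
```

```text
10.95 [  0.5 -15.8  32.6] -5.53 [ 5.2 -4.3  1.2] [-0.85 -0.85 -0.08] 0.0245
```

Emit:
{"fn": "drive_tool", "kwargs": {"linear": [[0,1,0],[0.6,0.3,0],[0.6,0,0],[0,0,0]], "yaw": [0,0,0,0]}}

```text
clock: 11.45
ee_pos: [0.4669, -0.2356, 0.0322]
tcp_rot: [2.325, 2.112, 0.0]
ft_force: [2.5, -5.6, 0.1]
finger_gap: 0.0242
finger_force: 59.8
```

```bash
python3 -c "from h import *;st()"
```

```text
11.45 [  1.  -13.8  32.2] -5.5 [ 2.5 -5.6  0.1] [-0.9  -0.62 -0.09] 0.0242
```

Emit:
{"fn": "drive_tool", "kwargs": {"linear": [[0.4,0.4,-0.3],[0.4,0,0],[0,0,0]], "yaw": [0,0,0]}}

```text
clock: 11.82
ee_pos: [0.4668, -0.2353, 0.0322]
tcp_rot: [2.326, 2.112, -0.001]
ft_force: [2.0, -5.8, -1.2]
finger_gap: 0.0242
finger_force: 59.7
```

Emit:
{"fn": "drive_tool", "kwargs": {"linear": [[0.4,0,0],[0.3,0,0],[0,0,0]], "yaw": [0,0,0]}}

```text
clock: 12.2
ee_pos: [0.4668, -0.2351, 0.0323]
tcp_rot: [2.326, 2.111, -0.002]
ft_force: [3.0, -8.0, -1.1]
finger_gap: 0.024
finger_force: 59.7
```

```bash
python3 - <<'E'
from h import *
st();c=get_calibration("wrist");np.save("w3.npy",c,allow_pickle=True);im=read_camera("wrist");cv2.imwrite("pics/w3z.png",cv2.resize(im[20:220,220:450],None,fx=3,fy=3,interpolation=2))
E
```

```text
12.2 [  0.8 -13.3  32.3] -5.55 [ 3.  -8.  -1.1] [-1.56 -0.45 -0.04] 0.024
```

View pics/w3z.png

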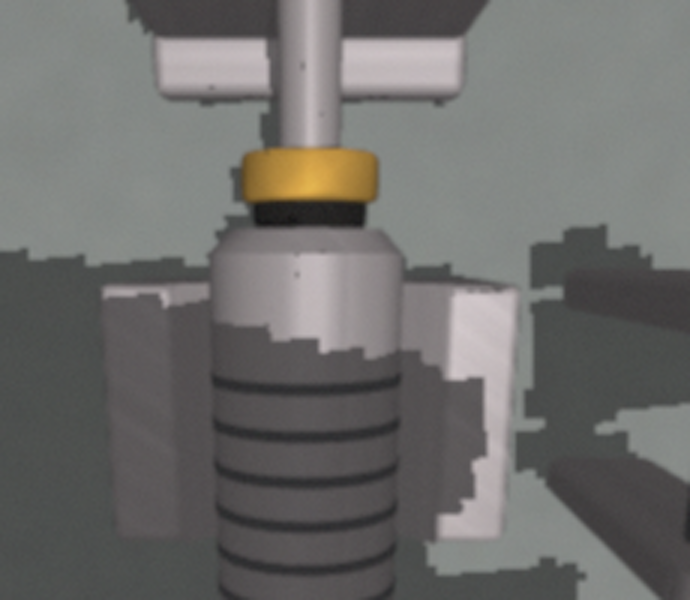

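The butt meets the black rubber button at (310,226), and the force has risen to 8 N with almost no further travel, so it is in contact. I'll release it and lift.

Emit:
{"fn": "drive_tool", "kwargs": {"linear": [[-0.2,0,0],[0,0,0],[0,0,0],[0,0,0]], "yaw": [0,0,0,0], "claw": 50}}

```text
clock: 12.75
ee_pos: [0.4672, -0.2337, 0.0323]
tcp_rot: [-2.325, -2.113, -0.0]
ft_force: [-0.2, 0.4, 0.1]
finger_gap: 0.0502
finger_force: 0.0
```

```bash
python3 - <<'E'
from h import *
st();c=get_calibration("wrist");im=read_camera("wrist");cv2.imwrite("pics/w4.png",im)
a=cv2.imread("pics/w3z.png");b=cv2.resize(im[20:220,220:450],None,fx=3,fy=3,interpolation=2)
for i in(a,b):
    k=i[180:260,310-20:310+20].mean((1,2));print(np.round(k[::4]).astype(int))
E
```

```text
12.75 [  1.1 -11.9  32.3] -5.47 [-0.2  0.4  0.1] [-0.02 -0.06  0.02] 0.0502
[151 153 154 149 123  69  38  36  36  35  34  48  99 127 129 129 129 128
 141 177]
[149 151 153 155 156 157 151 120  62  37  38  37  37  37  36  36  78 123
 132 132]
```

```bash
python3 - <<'E'
from h import *
im=cv2.imread("pics/w4.png");cv2.imwrite("pics/w4z.png",cv2.resize(im[70:130,270:380],None,fx=7,fy=7,interpolation=2))
E
```

```text
(no output)
```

View pics/w4z.png

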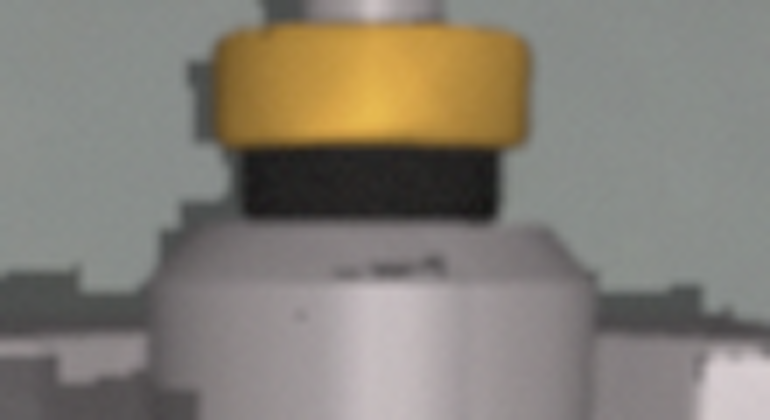

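Emit:
{"fn": "drive_tool", "kwargs": {"linear": [[0,0,0],[0,0,0],[0,0,0],[0,0,0]], "yaw": [0,0,0,0], "claw": 18}}

```text
clock: 13.3
ee_pos: [0.4673, -0.234, 0.0326]
tcp_rot: [2.325, 2.112, 0.0]
ft_force: [-1.9, 1.3, 5.5]
finger_gap: 0.0241
finger_force: 58.9
```

Emit:
{"fn": "drive_tool", "kwargs": {"linear": [[0.3,0,0],[0,0,0]], "yaw": [0,0]}}

```text
clock: 13.55
ee_pos: [0.4673, -0.234, 0.0326]
tcp_rot: [2.325, 2.112, -0.0]
ft_force: [-1.4, -0.3, 5.2]
finger_gap: 0.0245
finger_force: 58.9
```

Emit:
{"fn": "drive_tool", "kwargs": {"linear": [[0.3,0,0],[0,0,0]], "yaw": [0,0]}}

```text
clock: 13.8
ee_pos: [0.4673, -0.234, 0.0326]
tcp_rot: [2.325, 2.112, -0.0]
ft_force: [-2.4, -2.0, 5.8]
finger_gap: 0.0243
finger_force: 58.9
```

```bash
python3 -c "from h import *;st()"
```

```text
13.8 [  1.2 -12.1  32.6] -5.52 [-2.4 -2.   5.8] [-0.26  0.43  0.03] 0.0243
```

Emit:
{"fn": "drive_tool", "kwargs": {"linear": [[0.3,0,-0.8],[0,0,0]], "yaw": [0,0]}}

```text
clock: 14.05
ee_pos: [0.4672, -0.2335, 0.0329]
tcp_rot: [2.326, 2.112, -0.0]
ft_force: [0.4, -4.1, -3.3]
finger_gap: 0.0242
finger_force: 59.0
```

Emit:
{"fn": "drive_tool", "kwargs": {"linear": [[0.3,0,0],[0,0,0]], "yaw": [0,0]}}

```text
clock: 14.3
ee_pos: [0.4672, -0.2333, 0.0331]
tcp_rot: [2.326, 2.112, -0.001]
ft_force: [0.8, -5.0, -3.5]
finger_gap: 0.0241
finger_force: 58.9
```

Emit:
{"fn": "drive_tool", "kwargs": {"linear": [[0.3,0,0],[0,0,0]], "yaw": [0,0]}}

```text
clock: 14.55
ee_pos: [0.4672, -0.2332, 0.0331]
tcp_rot: [2.326, 2.112, -0.001]
ft_force: [0.4, -5.3, -3.7]
finger_gap: 0.0244
finger_force: 58.9
```

```bash
python3 -c "from h import *;st()"
```

```text
14.55 [  1.1 -11.3  33.1] -5.53 [ 0.4 -5.3 -3.7] [-1.19 -0.09 -0.06] 0.0244
```

Lifted clear of V friction, the 5.3 N is all button. I'll ease it to about 2 N, seat the punch and release.

Emit:
{"fn": "drive_tool", "kwargs": {"linear": [[-0.5,0,0],[0,0,0.4],[0,0,0.3],[0,0,0]], "yaw": [0,0,0,0]}}

```text
clock: 15.05
ee_pos: [0.4673, -0.2333, 0.0327]
tcp_rot: [2.325, 2.112, -0.0]
ft_force: [-0.9, -6.0, -0.4]
finger_gap: 0.0242
finger_force: 59.3
```

```bash
python3 -c "from h import *;st()"
```

```text
15.05 [  1.2 -11.5  32.7] -5.5 [-0.9 -6.  -0.4] [-1.04  0.19 -0.03] 0.0242
```

Emit:
{"fn": "drive_tool", "kwargs": {"linear": [[-0.5,0,0],[0,0,0.2],[0,0,0]], "yaw": [0,0,0]}}

```text
clock: 15.42
ee_pos: [0.4674, -0.2334, 0.0326]
tcp_rot: [-2.325, -2.113, -0.0]
ft_force: [-3.0, -2.2, 5.4]
finger_gap: 0.024
finger_force: 59.8
```

Emit:
{"fn": "drive_tool", "kwargs": {"linear": [[0,0,0],[0,0,0],[0,0,0]], "yaw": [0,0,0], "claw": 50}}

```text
clock: 15.8
ee_pos: [0.4673, -0.2331, 0.0322]
tcp_rot: [-2.325, -2.113, -0.0]
ft_force: [0.6, 0.3, -0.4]
finger_gap: 0.0503
finger_force: 0.0
```

```bash
python3 - <<'E'
from h import *
st();c=get_calibration("wrist");im=read_camera("wrist");cv2.imwrite("pics/w5.png",im)
for f in("w4","w5"):
    i=cv2.imread(f"pics/{f}.png");print(np.round(i[75:115,318:330].mean((1,2))).astype(int))
h=cv2.cvtColor(read_camera("scene"),cv2.COLOR_BGR2HSV);
E
```

```text
15.8 [  1.2 -11.2  32.2] -5.47 [ 0.6  0.3 -0.4] [-0.   -0.   -0.01] 0.0503
[141 145 146 148 149 151 152 154 155 156 157 157 156 146 120  76  44  37
  38  37  37  37  37  36  37  41  78 115 130 132 132 131 121 108 120 158
 184 187 187 187]
[129 136 142 145 146 148 149 151 152 154 155 156 157 158 155 145 118  75
  43  37  37  37  38  37  37  36  42  78 115 130 132 132 132 132 124 117
 152 184 187 187]
```

Less black band now (1 px), so the button is lightly compressed: it is seated. Next I'll rise clear and plan the strap swing, with the fingers shut and turned 90° so that a flat finger side meets the pad.

Emit:
{"fn": "drive_tool", "kwargs": {"linear": [[0,0,-10],[0,0,-30],[0,0,-50],[0,0,-55],[0,0,-55],[0,0,-20],[0,0,0]], "yaw": [0,0,0,0,0,0,0]}}

```text
clock: 16.77
ee_pos: [0.4681, -0.2337, 0.2546]
tcp_rot: [2.323, 2.11, 0.002]
ft_force: [0.9, -0.4, -1.1]
finger_gap: 0.05
finger_force: 0.0
```

```bash
cat >> h.py <<'E'
def w(x,y,z):
    a=np.radians(84.5);e=np.array([np.cos(a),np.sin(a)]);p=np.array([.4672,-.2218])+1e-3*(x*np.array([e[1],-e[0]])+y*e);return (*p,z*1e-3)
E
python3 - <<'E'
from h import *
st();s=get_state();print(s["q"])
plan([(w(155,43,255),84.5,9),(w(155,43,165),84.5,3)])
plan([(w(155,43,255),-95.5,9)])
im=read_camera("wrist");cv2.imwrite("pics/w6.png",im)
t=read_camera("top");cv2.imwrite("pics/t6.png",t)
c=get_calibration("top")
for th in(1.8,1.9,2.0,2.1):print(th,proj(c,w(55-121*np.cos(th),43,72+121*np.sin(th))))
r=cv2.inRange(cv2.cvtColor(cv2.imread("pics/top0.png"),cv2.COLOR_BGR2HSV),(0,120,50),(8,255,255))[150:200,370:430];print(np.argwhere(r)[:,::-1].mean(0)+[370,150] if r.any() else None)
for th in(1.8,1.9,2.0,2.1):print(th,"pad",proj(c,w(55-88*np.cos(th)+10*np.sin(th),43,72+88*np.sin(th)+10*np.cos(th))))
E
```

```text
16.775 [  2.1 -11.8 254.6] -5.49 [ 0.9 -0.4 -1.1] [-0.01 -0.04 -0.  ] 0.05
[ 0.78068664  0.08633164 -0.42581211  1.72070358  0.0372279   1.33858649
  0.25204548]
{"linear": [[6.1, 17.0, -0.0], [3.0, 17.8, -0.0], [-0.1, 18.1, -0.0], [-3.2, 17.8, -0.0], [-6.3, 16.9, -0.0], [-9.1, 15.6, -0.0], [-11.7, 13.8, -0.0], [-13.9, 11.5, -0.0]] "yaw": [np.float64(-10.0), np.float64(-10.0), np.float64(-10.0), np.float64(-10.0), np.float64(-10.0), np.float64(-10.0), np.float64(-10.0), np.float64(-10.0)]
{"linear": [[-15.7, 8.9, -0.0], [0.0, 0.0, 30.0], [0.0, 0.0, 30.0], [0.0, 0.0, 30.0]] "yaw": [np.float64(-10.0), np.float64(0.0), np.float64(0.0), np.float64(0.0)]
{"linear": [[6.1, 17.0, -0.0], [8.9, 15.7, -0.0], [11.5, 13.9, -0.0], [13.8, 11.7, -0.0], [15.6, 9.1, -0.0], [16.9, 6.3, -0.0], [17.8, 3.2, -0.0], [18.1, 0.1, -0.0]] "yaw": [np.float64(10.0), np.float64(10.0), np.float64(10.0), np.float64(10.0), np.float64(10.0), np.float64(10.0), np.float64(10.0), np.float64(10.0)]
{"linear": [[17.8, -3.0, -0.0]] "yaw": [np.float64(10.0)]
1.8 (np.float64(401.2187275314626), np.float64(172.31682192912393))
1.9 (np.float64(400.8989211529087), np.float64(167.5387640563282))
2.0 (np.float64(400.48769883895943), np.float64(163.13915428091423))
2.1 (np.float64(399.99225236796394), np.float64(159.16723441679648))
[394.   170.75]
1.8 pad (np.float64(398.3585858784394), np.float64(175.44915051553392))
1.9 pad (np.float64(398.069595899314), np.float64(172.30750712671343))
2.0 pad (np.float64(397.7213699324739), np.float64(169.45609949933834))
2.1 pad (np.float64(397.3190502731697), np.float64(166.92397090864836))
```

Emit:
{"fn": "drive_tool", "kwargs": {"linear": [[6,17,0],[9,16,0],[12,14,0],[14,12,0],[16,9,0],[17,6,0],[18,3,0],[18,0,0]], "yaw": [10,10,10,10,10,10,10,10], "claw": 0}}

```text
clock: 17.88
ee_pos: [0.6083, -0.1964, 0.2502]
tcp_rot: [-3.138, -0.115, 0.005]
ft_force: [0.1, -0.8, 0.1]
finger_gap: 0.0002
finger_force: 0.0
```

Emit:
{"fn": "drive_tool", "kwargs": {"linear": [[18,-3,0],[0,0,0],[0,0,0]], "yaw": [10,0,0]}}

```text
clock: 18.25
ee_pos: [0.6253, -0.1926, 0.2512]
tcp_rot: [-3.138, 0.145, 0.003]
ft_force: [0.1, -0.3, -0.1]
finger_gap: 0.0001
finger_force: 0.0
```

```bash
python3 - <<'E'
from h import *
st();print(get_state()["q"][6]);plan([(w(155,43,250),-95.5,1)])
im=read_camera("wrist");t=read_camera("top")
o=np.zeros((600,800,3),np.uint8);o[:400,:640]=im;b=cv2.resize(t[150:210,350:450],None,fx=3.3,fy=3.3,interpolation=2);o[400:400+b.shape[0],:b.shape[1]]=b;cv2.imwrite("pics/w7.png",o)
E
```

```text
18.25 [154.6  44.3 251.2] -95.28 [ 0.1 -0.3 -0.1] [-0.01 -0.01 -0.01] 0.0001
-1.5121821248335283
{"linear": [[0.4, 1.3, 1.2]] "yaw": [np.float64(0.2)]
```

View pics/w7.png

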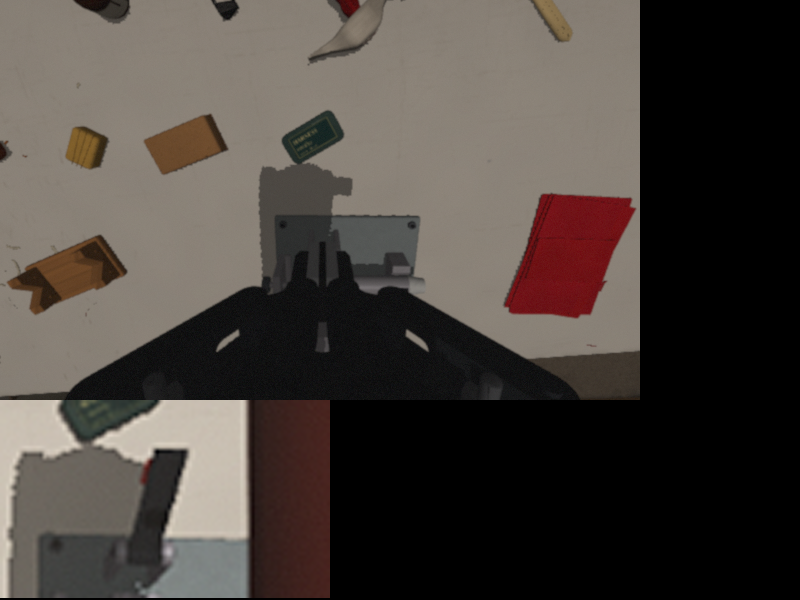

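The needle tin, wax and block are undisturbed. The strap is still leaning open, hidden behind the fingers. I'll descend on its outer side and push.

Emit:
{"fn": "drive_tool", "kwargs": {"linear": [[0,1.3,30],[0,0,40],[0,0,26],[-8,0,0],[-8,0,0],[0,0,0]], "yaw": [0.2,0,0,0,0,0]}}

```text
clock: 19.1
ee_pos: [0.6102, -0.1926, 0.1583]
tcp_rot: [3.137, -0.156, 0.004]
ft_force: [-0.7, 0.0, 0.8]
finger_gap: -0.0003
finger_force: 0.0
```

Emit:
{"fn": "drive_tool", "kwargs": {"linear": [[-6,0,0],[-6,0,0],[-6,0,0],[-6,0,0]], "yaw": [0,0,0,0]}}

```text
clock: 19.6
ee_pos: [0.5858, -0.1897, 0.1563]
tcp_rot: [-3.138, 0.156, 0.0]
ft_force: [0.0, 0.2, 0.1]
finger_gap: 0.0001
finger_force: 0.0
```

Emit:
{"fn": "drive_tool", "kwargs": {"linear": [[-5,0,0],[-5,0,0],[-5,0,0],[-5,0,0]], "yaw": [0,0,0,0]}}

```text
clock: 20.1
ee_pos: [0.5661, -0.1878, 0.1564]
tcp_rot: [-3.138, 0.156, -0.0]
ft_force: [1.6, -0.9, 1.1]
finger_gap: 0.0002
finger_force: 0.7
```

```bash
python3 -c "from h import *;st()"
```

```text
20.1 [ 95.2  43.4 156.4] -95.7 [ 1.6 -0.9  1.1] [-0.01 -0.29  0.  ] 0.0002
```

Emit:
{"fn": "drive_tool", "kwargs": {"linear": [[-5,0,0],[-5,0,0],[-5,0,0],[-5,0,0],[-5,0,0],[-5,0,0]], "yaw": [0,0,0,0,0,0]}}

```text
clock: 20.85
ee_pos: [0.5362, -0.1848, 0.1563]
tcp_rot: [-3.138, 0.156, 0.0]
ft_force: [0.0, -0.9, 0.8]
finger_gap: 0.0002
finger_force: 0.5
```

```bash
python3 -c "
from h import *;st();c=read_camera('scene');cv2.imwrite('pics/s8.png',cv2.resize(c[90:260,320:480],None,fx=3.5,fy=3.5,interpolation=2))"
```

```text
20.85 [ 65.1  43.5 156.3] -95.7 [ 0.  -0.9  0.8] [-0.02 -0.15  0.02] 0.0002
```

View pics/s8.png

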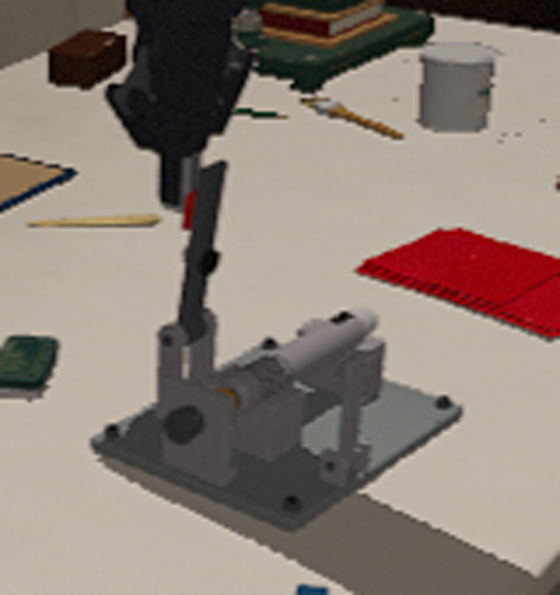

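The finger is against the red pad at (190,210) and the strap is just short of upright. The punch lies in the V and the catch stands. I'll continue along the arc.

Emit:
{"fn": "drive_tool", "kwargs": {"linear": [[-6,0,0],[-6,0,0],[-6,0,1],[-6,0,1.2],[-6,0,1.4],[-6,0,1.6]], "yaw": [0,0,0,0,0,0]}}

```text
clock: 21.65
ee_pos: [0.5002, -0.1812, 0.151]
tcp_rot: [-3.138, 0.156, 0.0]
ft_force: [0.4, -0.2, -0.3]
finger_gap: -0.0001
finger_force: 0.3
```

Emit:
{"fn": "drive_tool", "kwargs": {"linear": [[-5.5,0,3],[-5.5,0,3.5],[-5.5,0,4],[-5.5,0,4.5]], "yaw": [0,0,0,0]}}

```text
clock: 22.15
ee_pos: [0.4784, -0.179, 0.1358]
tcp_rot: [-3.138, 0.156, 0.0]
ft_force: [0.8, -0.6, -0.1]
finger_gap: 0.0004
finger_force: 0.2
```

```bash
python3 -c "from h import *;st()"
```

```text
22.15 [  7.   43.6 135.8] -95.7 [ 0.8 -0.6 -0.1] [-0.06 -0.13 -0.05] 0.0004
```

Emit:
{"fn": "drive_tool", "kwargs": {"linear": [[-4.7,0,4.7],[-4.7,0,5],[-4.7,0,5.3],[-4.7,0,5.6]], "yaw": [0,0,0,0]}}

```text
clock: 22.65
ee_pos: [0.4598, -0.1771, 0.1151]
tcp_rot: [-3.138, 0.156, 0.0]
ft_force: [-0.1, 0.3, 0.1]
finger_gap: 0.0006
finger_force: 0.1
```

Emit:
{"fn": "drive_tool", "kwargs": {"linear": [[-5,0,2],[-5,0,3],[-4,0,3.5],[-3,0,3],[0,0,0]], "yaw": [0,0,0,0,0]}}

```text
clock: 23.28
ee_pos: [0.4428, -0.1755, 0.1038]
tcp_rot: [-3.138, 0.156, 0.001]
ft_force: [0.7, 0.2, -0.2]
finger_gap: -0.0
finger_force: 0.0
```

```bash
python3 -c "
from h import *;st();c=read_camera('scene');cv2.imwrite('pics/s9.png',cv2.resize(c[90:260,320:480],None,fx=3.5,fy=3.5,interpolation=2))"
```

```text
23.275 [-28.7  43.8 103.8] -95.7 [ 0.7  0.2 -0.2] [-0.05  0.01 -0.07] -0.0
```

View pics/s9.png

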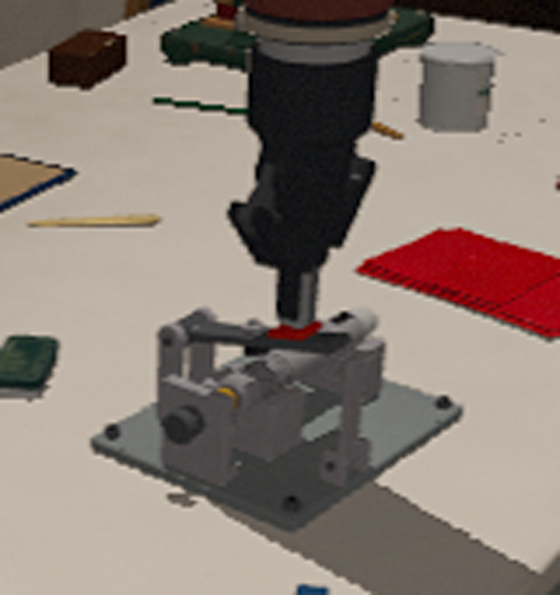

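The strap is now low over the punch with the fingertips above the red pad at (293,330). I'll press straight down in small steps.

Emit:
{"fn": "drive_tool", "kwargs": {"linear": [[-2,0,2],[-2,0,2],[0,0,2],[0,0,2],[0,0,2]], "yaw": [0,0,0,0,0]}}

```text
clock: 23.95
ee_pos: [0.4389, -0.1751, 0.0941]
tcp_rot: [3.138, -0.156, -0.001]
ft_force: [-4.2, 0.7, 7.2]
finger_gap: 0.0006
finger_force: 2.9
```

Emit:
{"fn": "drive_tool", "kwargs": {"linear": [[0,0,1.5],[0,0,1.5],[0,0,1.5],[0,0,1.5]], "yaw": [0,0,0,0]}}

```text
clock: 24.45
ee_pos: [0.4392, -0.1751, 0.0879]
tcp_rot: [3.138, -0.156, 0.0]
ft_force: [-0.7, -0.2, 1.8]
finger_gap: 0.0
finger_force: 0.5
```

Emit:
{"fn": "drive_tool", "kwargs": {"linear": [[0,0,1],[0,0,1],[0,0,1]], "yaw": [0,0,0]}}

```text
clock: 24.82
ee_pos: [0.4391, -0.1751, 0.085]
tcp_rot: [-3.138, 0.156, 0.0]
ft_force: [-3.1, 0.4, 2.6]
finger_gap: -0.0002
finger_force: 1.6
```

```bash
python3 -c "from h import *;st()"
```

```text
24.825 [-32.5  43.8  85. ] -95.69 [-3.1  0.4  2.6] [0.04 0.49 0.03] -0.0002
```

Emit:
{"fn": "drive_tool", "kwargs": {"linear": [[0,0,1],[0,0,1],[0,0,0]], "yaw": [0,0,0]}}

```text
clock: 25.2
ee_pos: [0.4393, -0.1751, 0.0829]
tcp_rot: [-3.138, 0.156, -0.001]
ft_force: [-0.3, 0.5, -0.4]
finger_gap: -0.0
finger_force: 0.0
```

Emit:
{"fn": "drive_tool", "kwargs": {"linear": [[0,0,1],[0,0,0.5],[0,0,0]], "yaw": [0,0,0]}}

```text
clock: 25.58
ee_pos: [0.4394, -0.1751, 0.0818]
tcp_rot: [-3.138, 0.156, -0.0]
ft_force: [-2.5, 1.6, 5.3]
finger_gap: -0.0001
finger_force: 2.6
```

```bash
python3 -c "from h import *;st()"
```

```text
25.575 [-32.2  43.9  81.8] -95.69 [-2.5  1.6  5.3] [ 0.13  0.51 -0.02] -0.0001
```

Emit:
{"fn": "drive_tool", "kwargs": {"linear": [[0,0,0.7],[0,0,0.5],[0,0,0]], "yaw": [0,0,0]}}

```text
clock: 25.95
ee_pos: [0.4393, -0.175, 0.0806]
tcp_rot: [3.138, -0.156, 0.0]
ft_force: [-3.6, 2.2, 6.8]
finger_gap: -0.0001
finger_force: 3.5
```

Emit:
{"fn": "drive_tool", "kwargs": {"linear": [[0,0,0.5],[0,0,0.5],[0,0,0]], "yaw": [0,0,0]}}

```text
clock: 26.32
ee_pos: [0.4392, -0.175, 0.0797]
tcp_rot: [3.138, -0.156, -0.0]
ft_force: [-4.0, 1.2, 8.3]
finger_gap: 0.0001
finger_force: 4.1
```

```bash
python3 -c "from h import *;st()"
```

```text
26.325 [-32.4  43.9  79.7] -95.69 [-4.   1.2  8.3] [ 0.25  0.94 -0.02] 0.0001
```

Emit:
{"fn": "drive_tool", "kwargs": {"linear": [[0,0,0.6],[0,0,0.6],[0,0,0]], "yaw": [0,0,0]}}

```text
clock: 26.7
ee_pos: [0.4392, -0.1751, 0.0793]
tcp_rot: [3.137, -0.156, -0.0]
ft_force: [-8.1, 2.5, 17.9]
finger_gap: -0.0001
finger_force: 9.1
```

```bash
python3 -c "
from h import *;st();c=read_camera('scene');t=read_camera('top')
o=np.zeros((510,800,3),np.uint8);o[:,:480]=cv2.resize(c[90:260,320:480],None,fx=3,fy=3,interpolation=2);cv2.imwrite('pics/s10.png',o)"
```

```text
26.7 [-32.3  43.8  79.3] -95.7 [-8.1  2.5 17.9] [0.58 1.76 0.01] -0.0001
```

The strap reached its end stop at 18 N. I'll back off and check numerically that the strap stays down (my picture views are used up).

Emit:
{"fn": "drive_tool", "kwargs": {"linear": [[0,0,-3],[0,0,-10],[0,0,-30],[20,0,-50],[60,0,-50],[60,0,0],[60,0,0],[0,0,0]], "yaw": [0,0,0,0,0,0,0,0]}}

```text
clock: 27.8
ee_pos: [0.6289, -0.1929, 0.2084]
tcp_rot: [-3.135, 0.154, 0.003]
ft_force: [-0.8, 0.4, -1.7]
finger_gap: 0.0004
finger_force: 0.0
```

```bash
python3 - <<'E'
from h import *
st()
L={};box={}
for n in("scene","top"):
    c=get_calibration(n);im=read_camera(n);cv2.imwrite(f"pics/{n}_end.png",im)
    pr=lambda th:proj(c,w(55-88*np.cos(th)+10*np.sin(th),43,72+88*np.sin(th)+10*np.cos(th)))
    u0,v0=map(int,pr(0));h=cv2.cvtColor(im,cv2.COLOR_BGR2HSV)[v0-25:v0+25,u0-25:u0+25]
    m=cv2.inRange(h,(0,110,40),(9,255,255))|cv2.inRange(h,(172,110,40),(180,255,255))
    k=np.argwhere(m)
    print(n,"pad px",len(k),k[:,::-1].mean(0)+[u0-25,v0-25] if len(k) else None,{th:np.round(pr(th),1).tolist() for th in(-.03,0,.05,.1,.15,.2)})
    # bystander check: diff against initial, bench only
    a=cv2.imread(f"pics/{n}0.png");d=cv2.absdiff(a,im).max(2)>60
    for nm,(x,y,ww,hh) in (dict(block=(300,132,44,36),wax=(258,138,26,26),tin=(364,132,40,32)) if n=="top" else dict(block=(262,200,40,34),wax=(228,230,24,22),tin=(314,183,26,22))).items(): print(nm,d[y:y+hh,x:x+ww].sum(),end=" ")
E
```

```text
27.8 [158.2  44.3 208.4] -95.61 [-0.8  0.4 -1.7] [-0.04  0.03 -0.02] 0.0004
scene pad px 107 [408.80373832 187.1682243 ] {-0.03: [404.6, 192.1], 0: [404.6, 191.0], 0.05: [404.5, 189.2], 0.1: [404.3, 187.3], 0.15: [404.0, 185.4], 0.2: [403.7, 183.5]}
block 0 wax 0 tin 38 top pad px 117 [393.47008547 231.88034188] {-0.03: [392.8, 232.6], 0: [393.0, 232.4], 0.05: [393.3, 231.9], 0.1: [393.6, 231.2], 0.15: [393.9, 230.5], 0.2: [394.3, 229.7]}
block 0 wax 0 tin 67
```

```bash
python3 - <<'E'
from h import *
from scipy.optimize import least_squares
pts={"scene":(408.8,187.2),"top":(393.5,231.9)}
def tri(P):
    f=lambda p:np.concatenate([np.array(proj(get_calibration(n),p))-q for n,q in P.items()])
    r=least_squares(f,[.44,-.18,.08],x_scale=.01);return fx(r.x),np.round(r.fun,1)
print("pad",tri(pts))
# brass collar as reference
P={}
for n in pts:
    im=cv2.imread(f"pics/{n}_end.png");c=get_calibration(n);u,v=map(int,proj(c,w(0,75,50)))
    m=cv2.inRange(cv2.cvtColor(im,cv2.COLOR_BGR2HSV)[v-12:v+12,u-12:u+12],(12,120,60),(28,255,255));k=np.argwhere(m)
    P[n]=k[:,::-1].mean(0)+[u-12,v-12];print(n,len(k),P[n],proj(c,w(0,75,50)))
print("collar",tri(P))
E
```

```text
pad (array([-37.2,  41.3,  92.5]), array([-1.9, -0.2,  1. ,  1.7]))
scene 9 [385.33333333 202.33333333] (np.float64(383.1957164978068), np.float64(204.4278107011524))
top 13 [378.38461538 219.69230769] (np.float64(377.5336632335103), np.float64(220.17338962835055))
collar (array([-1.5, 72.5, 55. ]), array([-0.8, -0.1,  0.5,  0.8]))
```

The vision check is ambiguous at the mm level, so I'll do a light touch test on the pad height.

Emit:
{"fn": "drive_tool", "kwargs": {"linear": [[-40,0.5,0],[-50,0,0],[-50,0,0],[-50,0,30],[0,0,40],[0,0,30],[0,0,10],[0,0,0]], "yaw": [0,0,0,0,0,0,0,0]}}

```text
clock: 28.9
ee_pos: [0.4368, -0.1755, 0.1017]
tcp_rot: [3.137, -0.156, 0.0]
ft_force: [0.2, -0.3, 1.1]
finger_gap: -0.0002
finger_force: 0.0
```

```bash
python3 -c "from h import *;st()"
```

```text
28.9 [-34.7  43.2 101.7] -95.71 [ 0.2 -0.3  1.1] [-0.05  0.03 -0.03] -0.0002
```

Emit:
{"fn": "drive_tool", "kwargs": {"linear": [[2,0,5],[0,0,5],[0,0,3],[0,0,2],[0,0,0]], "yaw": [0,0,0,0,0]}}

```text
clock: 29.52
ee_pos: [0.4391, -0.1756, 0.086]
tcp_rot: [-3.138, 0.156, 0.0]
ft_force: [0.2, 0.2, 0.2]
finger_gap: -0.0
finger_force: 0.0
```

Emit:
{"fn": "drive_tool", "kwargs": {"linear": [[0,0,1],[0,0,0.7],[0,0,0]], "yaw": [0,0,0]}}

```text
clock: 29.9
ee_pos: [0.4391, -0.1756, 0.0844]
tcp_rot: [-3.138, 0.156, 0.0]
ft_force: [-0.6, -0.4, -0.3]
finger_gap: -0.0002
finger_force: 0.0
```

Emit:
{"fn": "drive_tool", "kwargs": {"linear": [[0,0,1],[0,0,1],[0,0,0]], "yaw": [0,0,0]}}

```text
clock: 30.28
ee_pos: [0.4392, -0.1756, 0.0826]
tcp_rot: [3.138, -0.156, -0.0]
ft_force: [-1.7, 1.1, 2.3]
finger_gap: -0.0002
finger_force: 1.0
```

Contact comes at 83 mm against a nominal 82 mm, so the strap is held closed by the catch. I'll retreat and hand in.

Emit:
{"fn": "drive_tool", "kwargs": {"linear": [[0,0,-5],[0,0,-30],[0,0,-50],[0,0,-50],[0,0,-20],[0,0,0],[0,0,0]], "yaw": [0,0,0,0,0,0,0]}}

```text
clock: 31.15
ee_pos: [0.4386, -0.1754, 0.2364]
tcp_rot: [-3.137, 0.156, 0.002]
ft_force: [-0.2, -0.2, -0.2]
finger_gap: -0.0001
finger_force: 0.0
```

```bash
python3 -c "
from h import *
st();print(hand_in())"
```

```text
31.15 [-32.9  43.4 236.4] -95.69 [-0.2 -0.2 -0.2] [ 0.03 -0.   -0.  ] -0.0001
the job is handed in; nothing more can be done
None
```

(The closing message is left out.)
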